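Slide the small tins into the packing bay

ROBOT

A 6-joint arm with a two-finger parallel gripper is mounted at the origin on the work surface. World frame = base frame: x ahead of the robot, y to its left, z up, the work surface at z = 0. Lengths are in m, angles in rad, forces in N, time in s.
With the tool pointing down it reaches from about 0.425 to 0.95 m from the base axis. Payload 14.7 kg.
Tool frame: the origin (TCP) lies on the centre line of the jaws, within the pads' length; the fingertips stand 17 mm ahead of it and the grasp point (between the pads) lies 2 mm behind it; z points along the fingers, y is the line along which they close (so a half turn about z gives the same grasp; the last joint's range is limited). The gripper opens to 85 mm and grips with 20 to 120 N. Pads are 22 mm wide; open, the fingers measure 114 mm over their backs; the gripper's body (76 mm by 85 mm) begins 54 mm behind the grasp point. The pads swing forward as they close: fully open they stand 13 mm farther back than shut.
Start: joints at [-1.346, 0.48, 1.596, -0, 1.065, -0.047], TCP at [0.175, -0.626, 0.223] pointing down, gripper open.
Joint ranges: [-2.75, 2.75], [-0.82, 2.05], [0.23, 2.67], [-1.56, 4.7], [0.09, 2.69], [-2.92, 2.92]. Speed limits (rad/s): [1.89, 1.89, 2.39, 3.01, 3.01, 3.01].

INTERFACE

Orientations are given as [roll, pitch, yaw] about the fixed x, y, z axes, in that order (R = Rz(yaw) Ry(pitch) Rx(roll)).
In Python, from bench import manip gives the robot as it stands. The module is installed in compiled form; this text tells all that it offers.
- The arm moves only by the shell command python3 -m jog 'ROWS' [FORCE]. ROWS is JSON, a list of rows, each an object with "angular": the turn, a rotation vector about the tool's x, y, z in degrees, a list of three; "xyz": the shift along the tool's x, y, z in m, a list of three; "jaw": the gripper command: -1 is fully open, 1 is shut, values between are in proportion. A call has 1 to 12 rows; each row is the pose to reach, as a shift and turn from the pose commanded when the call began, along the tool's axes at that moment; what a row does not reach only later rows make up. A row lasts 1/10 s, in which the tool goes at most 50 mm and 8.59 degrees, less where a joint would pass 70% of its speed; a pose out of reach is approached as far as the arm can. A call with a gripper value outside its range is refused whole. The fingers move at their own pace and stop on an object; FORCE is the grip in N (left out, the last holds). Time passes only in rows, so rows that repeat a pose let the fingers close. It gives the time, the measured TCP pose, the force, the opening and the grip force at its end, in the units of the state.
- manip.observe(): the state, without advancing time (a new reading comes with each control period).
- manip.read_camera(name): name is "scene" or "top" or "wrist"; returns the picture (400x640x3 uint8, red, green, blue); there is no depth.
- manip.get_calibration(name): a dict with "K" (3x3 intrinsics, pixels), "R" (3x3) and "t" (3): a world point X has camera coordinates R X + t. Camera axes: x right, y down, z forward; pixel columns grow to the right and rows downward; lengths in m; the calibration is good to about 2 mm. A picture is of the moment at which its call begins: read the wrist's pose just before it. get_calibration takes no time and is no camera call; for the wrist camera it gives the pose at the moment of the call.
- manip.close_job(): hands the job in; it is judged then, once.
Trained networks look in the newest picture that a camera, given by its name, has taken for a name from the list of things; names that differ only in an ending like _2 or _b are one class to them, and where a whole thing is asked for, a point or a joint stands for the part that bears it (a point fixed in the world has none). Each returns a list of dicts, best first, with "conf" (0 to 1); they miss things now and then, are a little off and sometimes report something else, mostly with a low value. They report only what shows in the picture. A call takes as long as a camera call. They do not tell look-alikes from the thing itself.
- manip.recognise(target, camera): "centre" ([x, y, z] in m, in the coordinates of the camera as it stood for that picture, good to about 4 mm: the middle of the surface that is visible of it).
- manip.masks_of(target, camera): "mask" (400x640 bool, what is visible of it).
The state is a dict: "time": time; "joint_pos": joint angles; "joint_vel": joint speeds; "joint_torque": joint torques, N m; "tool_pos": TCP position; "ee_rot": TCP orientation; "wrist_force": force on the tool from outside, world axes, zero at the start; "torque": the same for the moment, N m; "opening": opening from 0.0 (shut) to 1.0 (fully open); "grasp_force": force on a finger pad.
Only numpy, scipy, OpenCV 4.12 (cv2) and the standard library are available. Lean on these libraries where they do the work, as an engineer would, in place of code of your own. Each camera call takes 0.05 s, during which the arm holds its last target. There are 200 camera calls.

TASK

With the fingertips, gently push the three flat round tins along the counter into the U-shaped steel packing bay, through its open side, until each tin lies flat and wholly inside. Only push them: do not lift, tip or squeeze a tin. Leave the jar, the carton and the price labeller where they are.

Things in the scene. Friction and masses are not known exactly. Their poses are not given: they have to be found in the camera images.
- tin1: flat round steel tin with a pale disc on its lid, 56 mm diameter, 25 mm high, 80 to 170 g, lying flat on the counter (it stops within a few mm when a slow push stops). Origin at the centre of its underside, z up.
- tin2: The same as tin1.
- tin3: The same as tin1.
- bay: U-shaped low steel fence fixed to the counter, no floor of its own, no sill. Walls 35 mm high, 6 mm thick; inner area 210 mm (its x) by 160 mm (its y). Origin on the counter at the centre of the inner area, z up: side walls' inner faces at its x = -105 and +105 mm, back wall's at y = +80 mm, open side along y = -80 mm, facing -y. Flat foot tabs outside the side walls are look only.
- jar: Bystander: small upright amber glass jar with a metal cap, 56 mm diameter, 65 mm high, loose. Origin at the centre of its underside.
- carton: Bystander: small cardboard carton, 100 mm (its x) by 60 mm (its y), 45 mm high, loose. Origin at the centre of its underside.
- labeller: Bystander: grey hand-held price labeller lying down, loose: body 42 mm (its x) by 100 mm (its y), 45 mm high, with a black handle 32 mm wide and 28 mm high that reaches to 120 mm from the origin along its -y. Origin at the centre of the body's underside.
There are look-alikes about, which are no part of the job. What is shaped like the tin1 but green is not meant. Leave any orange or yellow look-alike of the tin2 alone.

How it is judged:
By the outcome, as a careful person would: the job done as asked, in the order asked, and still so for the second after the job is handed in, with the robot touching nothing.
It also fails if it takes over 72 s, if anything falls off the work surface, if the arm or the gripper's body presses on something with over 40 N, if the wrist force passes 120 N, or if a joint passes its speed limit or range.

## Working session

There is one attempt and no reset: what is moved stays moved. The work goes in short steps, Python scripts to look and compute and a shell command to move; the robot and the scene stay as the last step left them, time stands still between calls to the robot, and variables do not carry over. Pictures are saved under pics/ and viewed, at most 13 in all, crops included, and the job is handed in when it is done.

```bash
mkdir -p pics; cat > h.py <<'E'
from bench import manip
import numpy as np, cv2
def look(cam,fn=None):
    im=manip.read_camera(cam)
    if fn: cv2.imwrite('pics/'+fn,im[:,:,::-1])
    return im
def tow(cam,p):
    c=manip.get_calibration(cam);return np.array(c['R']).T@(np.array(p)-np.array(c['t']))
def px(cam,X):
    c=manip.get_calibration(cam);q=np.array(c['K'])@(np.array(c['R'])@np.array(X)+np.array(c['t']));return q[:2]/q[2]
def ray(cam,u,v,z):
    c=manip.get_calibration(cam);R=np.array(c['R']);o=-R.T@np.array(c['t']);d=R.T@np.linalg.inv(np.array(c['K']))@[u,v,1];return o+d*(z-o[2])/d[2]
E
python3 - <<'E'
from h import *
np.set_printoptions(precision=3,suppress=True)
s=manip.observe();print(s['time'],s['tool_pos'],s['ee_rot'])
im=look('top','t0.png');
for n in ['tin1','bay','jar','carton','labeller']:
    for d in manip.recognise(n,'top'):
        w=tow('top',d['centre']);u=px('top',w);print(n,round(d['conf'],2),w,u,im[int(u[1]),int(u[0])] if 0<=u[1]<400 and 0<=u[0]<640 else '')
look('scene','s0.png')
E
```

```text
0.0 [ 0.174 -0.626  0.223] [-3.14  -0.     0.272]
tin1 0.93 [ 0.388 -0.1    0.026] [342.039 280.244] [200 202 200]
tin1 0.86 [ 0.517 -0.163  0.028] [371.522 219.94 ] [200 203 202]
tin1 0.84 [ 0.607 -0.003  0.024] [298.763 178.614] [202 205 203]
tin1 0.74 [0.46  0.033 0.028] [280.817 245.073] [200 204 201]
tin1 0.62 [ 0.372 -0.003  0.024] [296.341 286.934] [200 203 201]
tin1 0.62 [0.381 0.1   0.027] [248.586 282.107] [200 202 200]
bay 0.78 [0.529 0.326 0.019] [150.159 212.109] [122 122 122]
bay 0.54 [0.46  0.031 0.027] [281.816 245.261] [201 204 203]
jar 0.61 [ 0.608 -0.199  0.063] [389.962 176.298] [200 202 208]
carton 0.91 [ 0.472 -0.382  0.049] [477.041 242.166] [199 201 197]
labeller 0.95 [0.778 0.015 0.041] [291.942 102.19 ] [126 123 126]
labeller 0.2 [0.534 0.324 0.021] [151.088 209.781] [124 124 122]
```

View pics/t0.png

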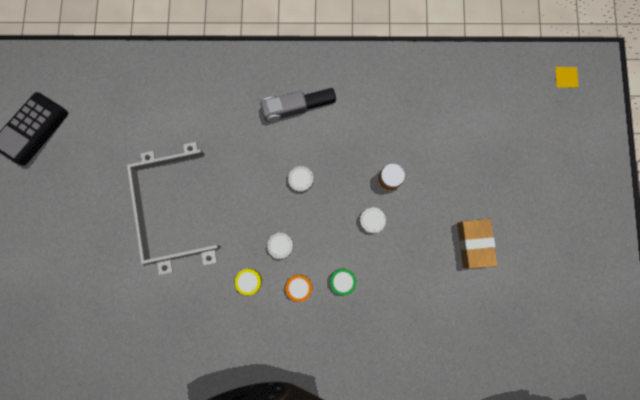

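View pics/s0.png

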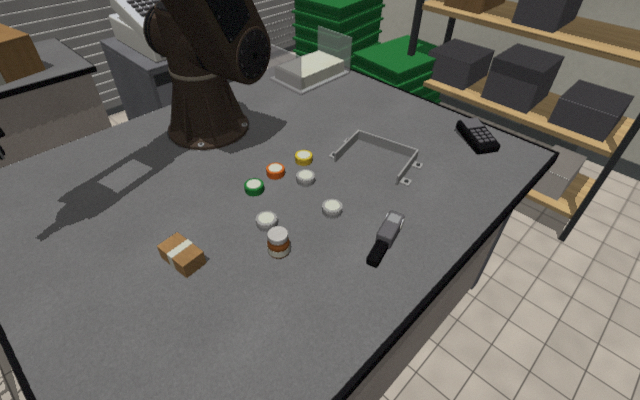

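The top view shows three plain steel tins at about (300,179), (280,246) and (373,220). The green, orange and yellow look-alikes are along row ~283. The bay's open side faces right, with wall ends at (203,153) and (218,247) and back corners at (131,165) and (143,263).

```bash
cat >> h.py <<'E'
np.set_printoptions(precision=3,suppress=True)
def bay():
    P=[ray('top',*q,0.035)[:2] for q in [(203,152.5),(130,164.5),(143,263),(218,246.5)]]
    P=np.array(P);back=P[2]-P[1];ax=back/np.linalg.norm(back) # image-down = world -x
    yv=(P[1]-P[0])+(P[2]-P[3]);yv/=np.linalg.norm(yv)
    return P,ax,yv
def rel(x,y,z,yaw):
    from scipy.spatial.transform import Rotation as Q
    s=manip.observe();R=Q.from_euler('xyz',s['ee_rot']).as_matrix()
    T=Q.from_euler('xyz',[np.pi,0,np.radians(yaw)]).as_matrix()
    return R.T@(np.array([x,y,z])-s['tool_pos']),Q.from_matrix(R.T@T).as_rotvec(degrees=True)
E
python3 - <<'E'
from h import *
P,ax,yv=bay();print(P,np.linalg.norm(P[1]-P[2]),np.linalg.norm(P[0]-P[1]),np.linalg.norm(P[2]-P[3]),ax,yv,np.degrees(np.arctan2(yv[1],yv[0])))
m=(P[1]+P[2])/2;print('centre',m-yv*0.086)
E
```

```text
[[0.662 0.211]
 [0.633 0.373]
 [0.418 0.327]
 [0.455 0.167]] 0.21997621619780985 0.1643147779662132 0.1644042013506478 [-0.978 -0.207] [-0.203  0.979] 101.6863677940054
centre [0.543 0.266]
```

```bash
python3 - <<'E'
from h import *
print(*rel(0.608,-0.065,0.14,91))
E
```

```text
[ 0.568 -0.424  0.083] [ -0.015  -0.01  -75.428]
```

```bash
R='';  python3 -m jog '[{"xyz":[0.568,-0.424,0.05],"angular":[0,0,-75.4],"jaw":0.4},{"xyz":[0.568,-0.424,0.05],"angular":[0,0,-75.4],"jaw":0.4},{"xyz":[0.568,-0.424,0.05],"angular":[0,0,-75.4],"jaw":0.4},{"xyz":[0.568,-0.424,0.05],"angular":[0,0,-75.4],"jaw":0.4},{"xyz":[0.568,-0.424,0.05],"angular":[0,0,-75.4],"jaw":0.4},{"xyz":[0.568,-0.424,0.05],"angular":[0,0,-75.4],"jaw":0.4},{"xyz":[0.568,-0.424,0.05],"angular":[0,0,-75.4],"jaw":0.4},{"xyz":[0.568,-0.424,0.05],"angular":[0,0,-75.4],"jaw":0.4},{"xyz":[0.568,-0.424,0.05],"angular":[0,0,-75.4],"jaw":0.4},{"xyz":[0.568,-0.424,0.05],"angular":[0,0,-75.4],"jaw":0.4},{"xyz":[0.568,-0.424,0.05],"angular":[0,0,-75.4],"jaw":0.4},{"xyz":[0.568,-0.424,0.05],"angular":[0,0,-75.4],"jaw":0.4}]'
python3 - <<'E'
from h import *
print(*rel(0.608,-0.065,0.1,91))
E
```

```text
time: 1.55
tool_pos: [0.5415, -0.1506, 0.1811]
ee_rot: [3.141, 0.0, 1.588]
wrist_force: [-0.1, -2.4, 0.8]
opening: 0.302
grasp_force: 0.0
[0.084 0.068 0.081] [ 0.026  0.013 -0.018]
```

```bash
python3 -m jog '[{"xyz":[0.04,0.068,0.04],"angular":[0,0,0],"jaw":0.4},{"xyz":[0.084,0.068,0.081],"angular":[0,0,0],"jaw":0.4},{"xyz":[0.084,0.068,0.081],"angular":[0,0,0],"jaw":0.4},{"xyz":[0.084,0.068,0.081],"angular":[0,0,0],"jaw":0.4},{"xyz":[0.084,0.068,0.081],"angular":[0,0,0],"jaw":0.4}]'
python3 - <<'E'
from h import *
look('wrist','w0.png')
for d in manip.recognise('tin1','wrist'): print(d['conf'],tow('wrist',d['centre']))
print(*rel(0.608,-0.065,0.035,91))
E
```

```text
time: 2.05
tool_pos: [0.6067, -0.0667, 0.0995]
ee_rot: [-3.14, -0.0, 1.589]
wrist_force: [-0.7, -0.7, -0.8]
opening: 0.299
grasp_force: 0.0
0.96 [0.394 0.074 0.01 ]
0.92 [ 0.397 -0.096  0.026]
0.85 [ 0.61  -0.009  0.027]
0.65 [ 0.389 -0.006  0.025]
0.56 [0.467 0.031 0.023]
0.55 [ 0.519 -0.149  0.024]
[0.003 0.001 0.066] [ 0.048  0.017 -0.045]
```

View pics/w0.png

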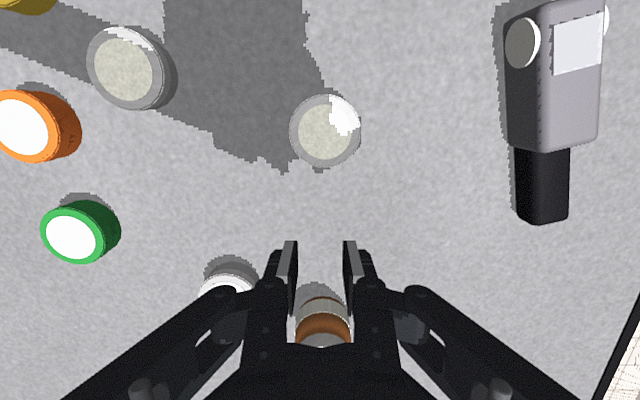

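The wrist picture shows the tin at (325,131), on the gripper's centre line (column 320), with the spread fingers pointing at it. The labeller is to the right and clear, and the jar is behind.

```bash
python3 -m jog '[{"xyz":[0,0.0,0.03],"angular":[0,0,0],"jaw":0.4},{"xyz":[0,-0.002,0.05],"angular":[0,0,0],"jaw":0.4},{"xyz":[0,-0.002,0.064],"angular":[0,0,0],"jaw":0.4},{"xyz":[0,-0.002,0.068],"angular":[0,0,0],"jaw":0.4},{"xyz":[0,-0.002,0.071],"angular":[0,0,0],"jaw":0.4},{"xyz":[0,-0.002,0.073],"angular":[0,0,0],"jaw":0.4},{"xyz":[0,-0.002,0.073],"angular":[0,0,0],"jaw":0.4}]'
python3 - <<'E'
from h import *
p=ray('wrist',325,131,0.025)
im=look('wrist','w1.png')
print(manip.observe()['tool_pos'],manip.observe()['wrist_force'],*rel(0.6075,0.309-0.036,0.027,91))
for d in manip.recognise('tin1','wrist'): print(d['conf'],tow('wrist',d['centre']))
E
```

```text
time: 2.85
tool_pos: [0.6054, -0.0675, 0.0276]
ee_rot: [3.141, 0.0, 1.588]
wrist_force: [0.6, 0.7, -0.0]
opening: 0.299
grasp_force: 0.0
[ 0.605 -0.067  0.028] [-0.092  0.28  -0.077] [0.34  0.008 0.001] [ 0.049  0.009 -0.026]
0.96 [ 0.611 -0.009  0.028]
0.94 [ 0.537 -0.174  0.023]
0.63 [ 0.407 -0.093  0.019]
0.56 [0.474 0.031 0.021]
```

View pics/w1.png

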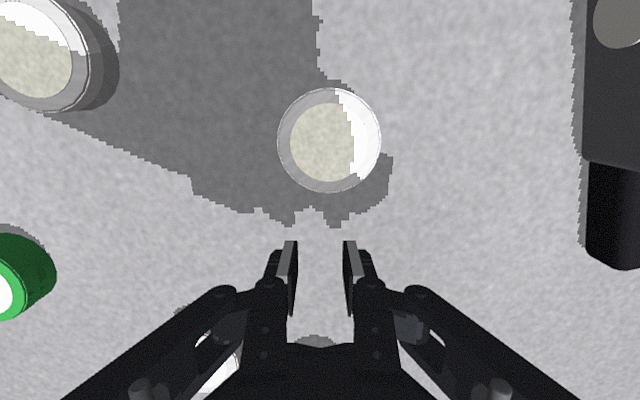

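The tin is at (329,140), about 4 mm right of the jaw line, so I'll shift by that and push.

```bash
python3 -m jog '[{"xyz":[0.005,0.005,0],"angular":[0,0,0],"jaw":0.4},{"xyz":[0.015,0.005,0],"angular":[0,0,0],"jaw":0.4},{"xyz":[0.022,0.005,0],"angular":[0,0,0],"jaw":0.4},{"xyz":[0.03,0.005,0],"angular":[0,0,0],"jaw":0.4},{"xyz":[0.038,0.005,0],"angular":[0,0,0],"jaw":0.4},{"xyz":[0.047,0.005,0],"angular":[0,0,0],"jaw":0.4},{"xyz":[0.057,0.005,0],"angular":[0,0,0],"jaw":0.4},{"xyz":[0.067,0.005,0],"angular":[0,0,0],"jaw":0.4},{"xyz":[0.077,0.005,0],"angular":[0,0,0],"jaw":0.4},{"xyz":[0.087,0.005,0],"angular":[0,0,0],"jaw":0.4},{"xyz":[0.097,0.005,0],"angular":[0,0,0],"jaw":0.4},{"xyz":[0.107,0.005,0],"angular":[0,0,0],"jaw":0.4}]'
python3 - <<'E'
from h import *
look('top')
for d in manip.recognise('tin1','top'): print(d['conf'],tow('top',d['centre']))
print(*rel(0.6015,0.273,0.027,91))
E
```

```text
time: 4.15
tool_pos: [0.6081, 0.0406, 0.0271]
ee_rot: [-3.142, -0.0, 1.588]
wrist_force: [-1.1, 0.7, 0.3]
opening: 0.298
grasp_force: 0.0
0.83 [ 0.371 -0.003  0.026]
0.72 [ 0.609 -0.015  0.026]
0.69 [ 0.517 -0.164  0.025]
0.6 [ 0.389 -0.103  0.026]
[ 0.232 -0.002  0.   ] [ 0.    -0.007  0.036]
```

```bash
python3 - <<'E'
from h import *
im=look('scene');c=im[130:290,180:440];w=look('wrist')
cv2.imwrite('pics/c1.png',np.vstack([cv2.resize(c,(520,320)),cv2.resize(w,(520,280))])[:,:,::-1])
E
```

```text
(no output)
```

View pics/c1.png

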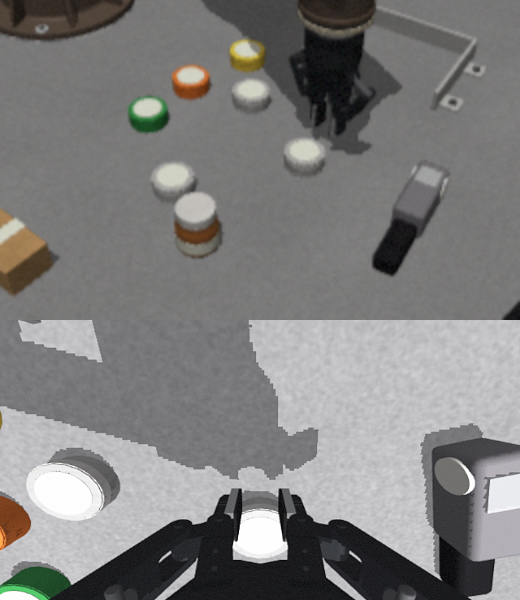

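The fingers passed over the tin: it is unmoved, behind them. So the fingertips are higher than I assumed, and I'll measure their height.

```bash
python3 - <<'E'
from h import *
s=manip.observe();print(s['tool_pos'],s['ee_rot'])
for z in (0,.01,.027,.05): print(z,px('scene',[.608,.04,z]),px('scene',[.608-.013,.04,z]),px('scene',[.608+.013,.04,z]),px('wrist',[.608-.013,.051,z]))
im=look('scene');c=im[150:215,310:400];cv2.imwrite('pics/c2.png',cv2.resize(c,None,fx=7,fy=7,interpolation=2)[:,:,::-1])
E
```

```text
[0.608 0.04  0.027] [3.142 0.    1.588]
0 [342.    203.198] [338.636 201.025] [345.403 205.398] [300.708 212.105]
0.01 [342.198 200.617] [338.813 198.445] [345.624 202.815] [299.72 217.79]
0.027 [342.542 196.154] [339.119 193.986] [346.006 198.349] [297.779 228.963]
0.05 [343.018 189.963] [339.543 187.801] [346.536 192.152] [294.452 248.106]
```

View pics/c2.png

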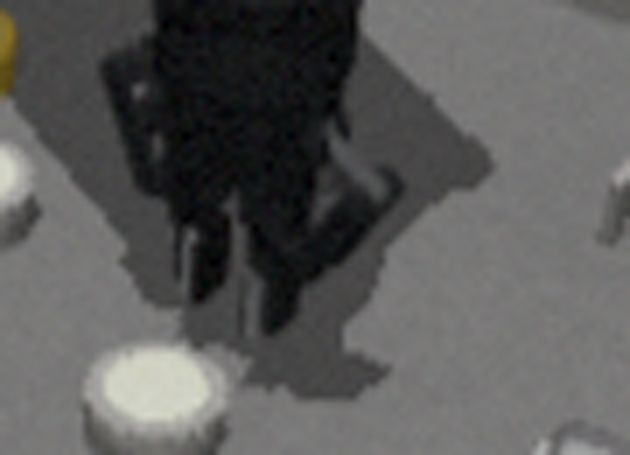

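The tips project to (338.6,193) and (348,198), which puts them about level with the TCP at z≈0.027, clear above the tin. I'll go up, back, and down 18 mm lower.

```bash
python3 -m jog '[{"xyz":[0,0,-0.03],"angular":[0,0,0],"jaw":0.4},{"xyz":[-0.04,0,-0.04],"angular":[0,0,0],"jaw":0.4},{"xyz":[-0.08,0,-0.04],"angular":[0,0,0],"jaw":0.4},{"xyz":[-0.115,0,-0.04],"angular":[0,0,0],"jaw":0.4},{"xyz":[-0.115,0,-0.02],"angular":[0,0,0],"jaw":0.4},{"xyz":[-0.115,0,0.0],"angular":[0,0,0],"jaw":0.4},{"xyz":[-0.115,0,0.006],"angular":[0,0,0],"jaw":0.4},{"xyz":[-0.115,0,0.01],"angular":[0,0,0],"jaw":0.4},{"xyz":[-0.115,0,0.013],"angular":[0,0,0],"jaw":0.4},{"xyz":[-0.115,0,0.013],"angular":[0,0,0],"jaw":0.4}]'
python3 - <<'E'
from h import *
im=look('scene');look('wrist')
s=manip.observe();p=s['tool_pos'];print(p,s['wrist_force'])
for d in manip.recognise('tin1','wrist'): print(d['conf'],tow('wrist',d['centre']))
for z in (0,.01,.02): print(z,px('scene',[p[0],p[1],z]),px('scene',[p[0]+.018,p[1],z]))
u=px('scene',p).astype(int);x0,y0=u[0]-45,u[1]-40;print(x0,y0)
cv2.imwrite('pics/c3.png',cv2.resize(im[y0:y0+65,x0:x0+90],None,fx=7,fy=7,interpolation=2)[:,:,::-1])
E
```

```text
time: 5.4
tool_pos: [0.6104, -0.0752, 0.0144]
ee_rot: [3.141, 0.0, 1.588]
wrist_force: [-0.6, 0.3, 0.6]
opening: 0.298
grasp_force: 0.0
[ 0.611 -0.075  0.015] [0.003 0.525 0.173]
0.79 [ 0.611 -0.002  0.025]
0.74 [ 0.413 -0.099  0.006]
0.63 [ 0.538 -0.179  0.024]
0.57 [0.481 0.027 0.019]
0 [314.275 223.991] [319.045 227.413]
0.01 [314.303 221.387] [319.106 224.809]
0.02 [314.333 218.749] [319.167 222.171]
269 180
```

View pics/c3.png

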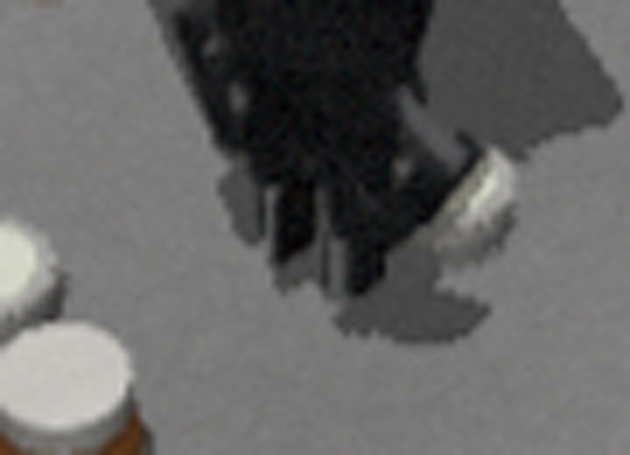

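```bash
python3 -m jog '[{"xyz":[0,0,0.003],"angular":[0,0,0],"jaw":0.4},{"xyz":[0.01,0,0.005],"angular":[0,0,0],"jaw":0.4},{"xyz":[0.02,0,0.005],"angular":[0,0,0],"jaw":0.4},{"xyz":[0.028,0,0.005],"angular":[0,0,0],"jaw":0.4},{"xyz":[0.034,0,0.005],"angular":[0,0,0],"jaw":0.4},{"xyz":[0.04,0,0.005],"angular":[0,0,0],"jaw":0.4},{"xyz":[0.046,0,0.005],"angular":[0,0,0],"jaw":0.4},{"xyz":[0.054,0,0.005],"angular":[0,0,0],"jaw":0.4},{"xyz":[0.063,0,0.005],"angular":[0,0,0],"jaw":0.4},{"xyz":[0.072,0,0.005],"angular":[0,0,0],"jaw":0.4},{"xyz":[0.081,0,0.005],"angular":[0,0,0],"jaw":0.4},{"xyz":[0.09,0,0.005],"angular":[0,0,0],"jaw":0.4}]'
python3 - <<'E'
from h import *
im=look('scene');w=look('wrist')
s=manip.observe();print(s['tool_pos'],s['wrist_force'])
for d in manip.recognise('tin1','wrist'): print(d['conf'],tow('wrist',d['centre']))
cv2.imwrite('pics/c4.png',np.vstack([cv2.resize(im[130:290,180:440],(520,320)),cv2.resize(w,(520,280))])[:,:,::-1])
E
```

```text
time: 6.75
tool_pos: [0.6085, 0.0155, 0.0091]
ee_rot: [-3.142, 0.0, 1.588]
wrist_force: [0.7, -0.2, 0.7]
opening: 0.303
grasp_force: 0.2
[0.609 0.016 0.009] [-0.122  0.246 -0.922]
0.89 [0.61  0.051 0.025]
0.74 [ 0.405 -0.083  0.012]
0.56 [0.47  0.036 0.021]
```

View pics/c4.png

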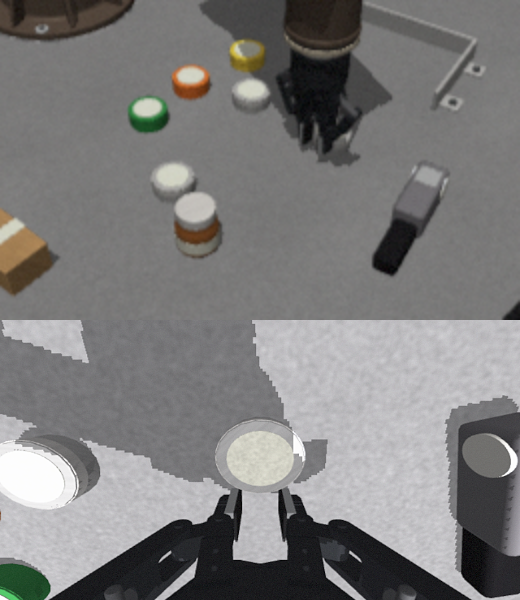

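The tin now sits centred against both fingertips, at (262,457) in the wrist half of the picture. I'll keep pushing.

```bash
python3 -m jog '[{"xyz":[0.008,0,0],"angular":[0,0,0],"jaw":0.4},{"xyz":[0.018,0,0],"angular":[0,0,0],"jaw":0.4},{"xyz":[0.028,0,0],"angular":[0,0,0],"jaw":0.4},{"xyz":[0.038,0,0],"angular":[0,0,0],"jaw":0.4},{"xyz":[0.048,0,0],"angular":[0,0,0],"jaw":0.4},{"xyz":[0.058,-0.001,0],"angular":[0,0,0],"jaw":0.4},{"xyz":[0.068,-0.001,0],"angular":[0,0,0],"jaw":0.4},{"xyz":[0.078,-0.001,0],"angular":[0,0,0],"jaw":0.4},{"xyz":[0.088,-0.001,0],"angular":[0,0,0],"jaw":0.4},{"xyz":[0.098,-0.001,0],"angular":[0,0,0],"jaw":0.4},{"xyz":[0.108,-0.001,0],"angular":[0,0,0],"jaw":0.4},{"xyz":[0.118,-0.001,0],"angular":[0,0,0],"jaw":0.4}]'
python3 -m jog '[{"xyz":[0.01,0,0],"angular":[0,0,0],"jaw":0.4},{"xyz":[0.02,0,0],"angular":[0,0,0],"jaw":0.4},{"xyz":[0.03,0,0],"angular":[0,0,0],"jaw":0.4},{"xyz":[0.04,0,0],"angular":[0,0,0],"jaw":0.4},{"xyz":[0.05,0,0],"angular":[0,0,0],"jaw":0.4},{"xyz":[0.06,-0.001,0],"angular":[0,0,0],"jaw":0.4},{"xyz":[0.07,-0.001,0],"angular":[0,0,0],"jaw":0.4},{"xyz":[0.08,-0.001,0],"angular":[0,0,0],"jaw":0.4}]'
python3 - <<'E'
from h import *
w=look('wrist')
for d in manip.recognise('tin1','wrist'): print(d['conf'],tow('wrist',d['centre']))
print(*rel(.6015,.273,.009,91))
E
```

```text
time: 8.1
tool_pos: [0.6056, 0.1335, 0.0091]
ee_rot: [-3.142, -0.0, 1.588]
wrist_force: [0.3, -1.0, 0.0]
opening: 0.298
grasp_force: 0.3
time: 8.9
tool_pos: [0.6032, 0.2135, 0.0091]
ee_rot: [-3.142, -0.0, 1.588]
wrist_force: [-0.1, -1.1, 0.5]
opening: 0.301
grasp_force: 0.3
0.74 [0.606 0.249 0.024]
0.71 [0.401 0.117 0.012]
[ 0.059 -0.001  0.   ] [ 0.021 -0.015  0.029]
```

```bash
python3 -m jog '[{"xyz":[0.01,0,0],"angular":[0,0,0],"jaw":0.4},{"xyz":[0.02,0,0],"angular":[0,0,0],"jaw":0.4},{"xyz":[0.03,-0.001,0],"angular":[0,0,0],"jaw":0.4},{"xyz":[0.038,-0.001,0],"angular":[0,0,0],"jaw":0.4},{"xyz":[0.046,-0.001,0],"angular":[0,0,0],"jaw":0.4},{"xyz":[0.052,-0.001,0],"angular":[0,0,0],"jaw":0.4},{"xyz":[0.056,-0.001,0],"angular":[0,0,0],"jaw":0.4},{"xyz":[0.058,-0.001,0],"angular":[0,0,0],"jaw":0.4},{"xyz":[0.058,-0.001,0],"angular":[0,0,0],"jaw":0.4},{"xyz":[0.045,-0.001,0],"angular":[0,0,0],"jaw":0.4},{"xyz":[0.02,-0.001,0],"angular":[0,0,0],"jaw":0.4},{"xyz":[0.01,-0.001,-0.04],"angular":[0,0,0],"jaw":0.4}]'
python3 -m jog '[{"xyz":[0.0,0,-0.05],"angular":[0,0,0],"jaw":0.4},{"xyz":[0.0,0,-0.07],"angular":[0,0,0],"jaw":0.4}]'
python3 - <<'E'
from h import *
w=look('wrist')
for d in manip.recognise('tin1','wrist'): print(d['conf'],tow('wrist',d['centre']))
print(*rel(.449,-.024,.10,74))
E
```

```text
time: 10.2
tool_pos: [0.5986, 0.219, 0.0451]
ee_rot: [-3.134, 0.003, 1.587]
wrist_force: [1.4, 0.8, 0.7]
opening: 0.301
grasp_force: 0.0
time: 10.4
tool_pos: [0.6038, 0.2215, 0.1232]
ee_rot: [3.138, -0.001, 1.586]
wrist_force: [0.3, -0.7, -0.2]
opening: 0.299
grasp_force: 0.0
0.81 [0.602 0.304 0.026]
0.81 [0.391 0.111 0.023]
0.69 [0.367 0.019 0.015]
0.64 [0.475 0.05  0.023]
0.17 [0.773 0.084 0.02 ]
[-0.243 -0.159  0.022] [ 0.295 -0.132 16.919]
```

```bash
python3 -m jog '[{"xyz":[-0.04,-0.025,0],"angular":[0,0,3],"jaw":0.4},{"xyz":[-0.08,-0.05,0],"angular":[0,0,6],"jaw":0.4},{"xyz":[-0.12,-0.08,0],"angular":[0,0,10],"jaw":0.4},{"xyz":[-0.16,-0.11,0],"angular":[0,0,14],"jaw":0.4},{"xyz":[-0.2,-0.135,0],"angular":[0,0,17],"jaw":0.4},{"xyz":[-0.243,-0.159,0.022],"angular":[0,0,17],"jaw":0.4},{"xyz":[-0.243,-0.159,0.022],"angular":[0,0,17],"jaw":0.4},{"xyz":[-0.243,-0.159,0.022],"angular":[0,0,17],"jaw":0.4},{"xyz":[-0.243,-0.159,0.022],"angular":[0,0,17],"jaw":0.4}]'
python3 - <<'E'
from h import *
w=look('wrist'); top=look('top')
for c in('wrist','top'):
  for d in manip.recognise('tin1',c): print(c,d['conf'],tow(c,d['centre']))
print(*rel(.449,-.024,.009,74))
E
```

```text
time: 11.4
tool_pos: [0.4475, -0.023, 0.0969]
ee_rot: [-3.142, -0.0, 1.291]
wrist_force: [0.2, 0.3, -0.5]
opening: 0.299
grasp_force: 0.0
wrist 0.91 [ 0.527 -0.146  0.013]
wrist 0.88 [ 0.403 -0.097  0.025]
wrist 0.83 [0.388 0.101 0.026]
wrist 0.8 [0.461 0.036 0.024]
wrist 0.56 [0.377 0.001 0.023]
top 0.92 [ 0.52  -0.165  0.022]
top 0.91 [0.6   0.303 0.024]
[-0.001  0.002  0.088] [ 0.031 -0.007  0.056]
```

```bash
python3 -m jog '[{"xyz":[0,-0.002,0.04],"angular":[0,0,0],"jaw":0.4},{"xyz":[0,-0.002,0.07],"angular":[0,0,0],"jaw":0.4},{"xyz":[0,-0.002,0.084],"angular":[0,0,0],"jaw":0.4},{"xyz":[0,-0.002,0.088],"angular":[0,0,0],"jaw":0.4},{"xyz":[0.006,-0.002,0.088],"angular":[0,0,0],"jaw":0.4},{"xyz":[0.014,-0.002,0.088],"angular":[0,0,0],"jaw":0.4},{"xyz":[0.02,-0.002,0.088],"angular":[0,0,0],"jaw":0.4},{"xyz":[0.026,-0.002,0.088],"angular":[0,0,0],"jaw":0.4},{"xyz":[0.032,-0.002,0.088],"angular":[0,0,0],"jaw":0.4},{"xyz":[0.04,-0.002,0.088],"angular":[0,0,0],"jaw":0.4},{"xyz":[0.049,-0.002,0.088],"angular":[0,0,0],"jaw":0.4},{"xyz":[0.058,-0.002,0.088],"angular":[0,0,0],"jaw":0.4}]'
python3 - <<'E'
from h import *
w=look('wrist')
for d in manip.recognise('tin1','wrist'): print(d['conf'],tow('wrist',d['centre']))
h=np.radians(74);print(*rel(.535-.035*np.cos(h),.285-.035*np.sin(h),.009,74))
E
```

```text
time: 12.8
tool_pos: [0.4615, 0.034, 0.0091]
ee_rot: [3.142, -0.0, 1.291]
wrist_force: [-0.8, -2.0, 0.5]
opening: 0.303
grasp_force: 0.6
0.97 [0.385 0.106 0.02 ]
0.93 [ 0.377 -0.014  0.023]
0.66 [0.475 0.068 0.025]
[0.226 0.001 0.   ] [ 0.024 -0.01   0.034]
```

```bash
python3 -m jog '[{"xyz":[0.01,0,0],"angular":[0,0,0],"jaw":0.4},{"xyz":[0.02,0,0],"angular":[0,0,0],"jaw":0.4},{"xyz":[0.03,0,0],"angular":[0,0,0],"jaw":0.4},{"xyz":[0.04,0,0],"angular":[0,0,0],"jaw":0.4},{"xyz":[0.05,0,0],"angular":[0,0,0],"jaw":0.4},{"xyz":[0.06,0,0],"angular":[0,0,0],"jaw":0.4},{"xyz":[0.07,0,0],"angular":[0,0,0],"jaw":0.4},{"xyz":[0.08,0,0],"angular":[0,0,0],"jaw":0.4},{"xyz":[0.09,0,0],"angular":[0,0,0],"jaw":0.4},{"xyz":[0.1,0,0],"angular":[0,0,0],"jaw":0.4},{"xyz":[0.11,0,0],"angular":[0,0,0],"jaw":0.4},{"xyz":[0.12,0,0],"angular":[0,0,0],"jaw":0.4}]'
python3 - <<'E'
from h import *
w=look('wrist')
for d in manip.recognise('tin1','wrist'): print(d['conf'],tow('wrist',d['centre']))
h=np.radians(74);print(*rel(.535-.035*np.cos(h),.285-.035*np.sin(h),.009,74))
E
```

```text
time: 14.1
tool_pos: [0.4946, 0.1494, 0.0091]
ee_rot: [-3.142, 0.0, 1.291]
wrist_force: [0.1, -0.5, -0.3]
opening: 0.302
grasp_force: 0.3
0.69 [0.384 0.129 0.015]
0.61 [0.505 0.181 0.022]
[0.106 0.001 0.   ] [ 0.044 -0.031  0.023]
```

```bash
python3 -m jog '[{"xyz":[0.01,0,0],"angular":[0,0,0],"jaw":0.4},{"xyz":[0.02,0,0],"angular":[0,0,0],"jaw":0.4},{"xyz":[0.03,0,0],"angular":[0,0,0],"jaw":0.4},{"xyz":[0.04,0,0],"angular":[0,0,0],"jaw":0.4},{"xyz":[0.05,0,0],"angular":[0,0,0],"jaw":0.4},{"xyz":[0.06,0,0],"angular":[0,0,0],"jaw":0.4},{"xyz":[0.07,0,0],"angular":[0,0,0],"jaw":0.4},{"xyz":[0.08,0,0],"angular":[0,0,0],"jaw":0.4},{"xyz":[0.09,0,0],"angular":[0,0,0],"jaw":0.4},{"xyz":[0.098,0,0],"angular":[0,0,0],"jaw":0.4},{"xyz":[0.103,0,0],"angular":[0,0,0],"jaw":0.4},{"xyz":[0.106,0,0],"angular":[0,0,0],"jaw":0.4}]'
python3 -m jog '[{"xyz":[0,0,0],"angular":[0,0,0],"jaw":0.4},{"xyz":[-0.015,0,0],"angular":[0,0,0],"jaw":0.4},{"xyz":[-0.04,0,0],"angular":[0,0,0],"jaw":0.4},{"xyz":[-0.05,0,-0.04],"angular":[0,0,0],"jaw":0.4},{"xyz":[-0.05,0,-0.085],"angular":[0,0,0],"jaw":0.4},{"xyz":[-0.05,0,-0.12],"angular":[0,0,0],"jaw":0.4},{"xyz":[-0.05,0,-0.12],"angular":[0,0,0],"jaw":0.4}]'
python3 - <<'E'
from h import *
w=look('wrist')
for d in manip.recognise('tin1','wrist'): print(d['conf'],tow('wrist',d['centre']))
print(*rel(.517,-.218,.12,91))
E
```

```text
time: 15.4
tool_pos: [0.5238, 0.2509, 0.009]
ee_rot: [-3.142, 0.0, 1.291]
wrist_force: [-0.6, -0.8, 0.8]
opening: 0.3
grasp_force: 0.4
time: 16.1
tool_pos: [0.512, 0.202, 0.1335]
ee_rot: [3.136, -0.004, 1.29]
wrist_force: [-0.1, 0.4, -2.3]
opening: 0.302
grasp_force: 0.0
0.79 [0.597 0.304 0.021]
0.75 [0.532 0.281 0.018]
0.59 [0.39  0.13  0.008]
[-0.401  0.123  0.01 ] [  0.072  -0.033 -17.066]
```

```bash
python3 -m jog '[{"xyz":[-0.04,0.012,0],"angular":[0,0,-2],"jaw":0.4},{"xyz":[-0.08,0.024,0],"angular":[0,0,-5],"jaw":0.4},{"xyz":[-0.12,0.036,0],"angular":[0,0,-8],"jaw":0.4},{"xyz":[-0.16,0.05,0],"angular":[0,0,-11],"jaw":0.4},{"xyz":[-0.2,0.062,0],"angular":[0,0,-14],"jaw":0.4},{"xyz":[-0.24,0.075,0],"angular":[0,0,-17],"jaw":0.4},{"xyz":[-0.28,0.087,0],"angular":[0,0,-17],"jaw":0.4},{"xyz":[-0.32,0.1,0],"angular":[0,0,-17],"jaw":0.4},{"xyz":[-0.36,0.112,0],"angular":[0,0,-17],"jaw":0.4},{"xyz":[-0.4,0.123,0.01],"angular":[0,0,-17],"jaw":0.4},{"xyz":[-0.4,0.123,0.01],"angular":[0,0,-17],"jaw":0.4},{"xyz":[-0.4,0.123,0.01],"angular":[0,0,-17],"jaw":0.4}]'
python3 - <<'E'
from h import *
w=look('wrist'); top=look('top')
for c in('wrist','top'):
  for d in manip.recognise('tin1',c): print(c,d['conf'],tow(c,d['centre']))
for d in manip.recognise('jar','top'): print(d['conf'],tow('top',d['centre']))
print(manip.observe()['time'],*rel(.517,-.218,.009,91))
E
```

```text
time: 17.4
tool_pos: [0.5159, -0.2166, 0.1173]
ee_rot: [-3.139, -0.002, 1.585]
wrist_force: [1.2, 0.4, -0.4]
opening: 0.304
grasp_force: 0.0
wrist 0.72 [ 0.518 -0.168  0.025]
wrist 0.6 [ 0.392 -0.096  0.026]
top 0.89 [0.601 0.305 0.024]
top 0.83 [ 0.387 -0.099  0.025]
top 0.78 [ 0.523 -0.159  0.025]
top 0.69 [ 0.373 -0.004  0.027]
top 0.63 [0.382 0.101 0.023]
top 0.57 [0.532 0.282 0.025]
top 0.56 [0.779 0.014 0.044]
0.63 [ 0.612 -0.189  0.061]
17.65 [-0.003 -0.001  0.11 ] [-0.023 -0.015  0.049]
```

```bash
python3 -m jog '[{"xyz":[-0.003,0.001,0.045],"angular":[0,0,-1],"jaw":0.4},{"xyz":[-0.003,0.001,0.085],"angular":[0,0,-2],"jaw":0.4},{"xyz":[-0.003,0.001,0.104],"angular":[0,0,-2],"jaw":0.4},{"xyz":[-0.003,0.001,0.109],"angular":[0,0,-2],"jaw":0.4},{"xyz":[0.004,0.001,0.109],"angular":[0,0,-2],"jaw":0.4},{"xyz":[0.01,0.001,0.109],"angular":[0,0,-2],"jaw":0.4},{"xyz":[0.016,0.001,0.109],"angular":[0,0,-2],"jaw":0.4},{"xyz":[0.022,0.001,0.109],"angular":[0,0,-2],"jaw":0.4},{"xyz":[0.03,0.001,0.109],"angular":[0,0,-2],"jaw":0.4},{"xyz":[0.039,0.001,0.109],"angular":[0,0,-2],"jaw":0.4},{"xyz":[0.048,0.001,0.109],"angular":[0,0,-2],"jaw":0.4},{"xyz":[0.058,0.001,0.109],"angular":[0,0,-2],"jaw":0.4}]'
python3 - <<'E'
from h import *
w=look('wrist')
for d in manip.recognise('tin1','wrist'): print(d['conf'],tow('wrist',d['centre']))
h=np.radians(93.3);print(*rel(.502-.035*np.cos(h),.130-.035*np.sin(h),.009,93.3))
E
```

```text
time: 18.85
tool_pos: [0.5177, -0.1572, 0.0101]
ee_rot: [3.141, 0.0, 1.623]
wrist_force: [-1.0, -1.0, 0.5]
opening: 0.301
grasp_force: 0.5
0.9 [ 0.392 -0.091  0.025]
0.64 [ 0.513 -0.122  0.025]
[0.252 0.    0.001] [-0.039 -0.023 -0.265]
```

```bash
python3 -m jog '[{"xyz":[0.01,0,0.001],"angular":[0,0,0],"jaw":0.4},{"xyz":[0.02,0,0.001],"angular":[0,0,0],"jaw":0.4},{"xyz":[0.03,0,0.001],"angular":[0,0,0],"jaw":0.4},{"xyz":[0.04,0,0.001],"angular":[0,0,0],"jaw":0.4},{"xyz":[0.05,0,0.001],"angular":[0,0,0],"jaw":0.4},{"xyz":[0.06,0,0.001],"angular":[0,0,0],"jaw":0.4},{"xyz":[0.07,0,0.001],"angular":[0,0,0],"jaw":0.4},{"xyz":[0.08,0,0.001],"angular":[0,0,0],"jaw":0.4},{"xyz":[0.09,0,0.001],"angular":[0,0,0],"jaw":0.4},{"xyz":[0.1,0,0.001],"angular":[0,0,0],"jaw":0.4},{"xyz":[0.11,0,0.001],"angular":[0,0,0],"jaw":0.4},{"xyz":[0.12,0,0.001],"angular":[0,0,0],"jaw":0.4}]'
python3 -m jog '[{"xyz":[0.01,0,0],"angular":[0,0,0],"jaw":0.4},{"xyz":[0.02,0,0],"angular":[0,0,0],"jaw":0.4},{"xyz":[0.03,0,0],"angular":[0,0,0],"jaw":0.4},{"xyz":[0.04,0,0],"angular":[0,0,0],"jaw":0.4},{"xyz":[0.05,0,0],"angular":[0,0,0],"jaw":0.4},{"xyz":[0.06,0,0],"angular":[0,0,0],"jaw":0.4},{"xyz":[0.07,0,0],"angular":[0,0,0],"jaw":0.4},{"xyz":[0.08,0,0],"angular":[0,0,0],"jaw":0.4},{"xyz":[0.09,0,0],"angular":[0,0,0],"jaw":0.4},{"xyz":[0.098,0,0],"angular":[0,0,0],"jaw":0.4},{"xyz":[0.105,0,0],"angular":[0,0,0],"jaw":0.4},{"xyz":[0.11,0,0],"angular":[0,0,0],"jaw":0.4}]'
python3 - <<'E'
from h import *
w=look('wrist')
for d in manip.recognise('tin1','wrist'): print(d['conf'],tow('wrist',d['centre']))
h=np.radians(102.8);print(*rel(.502-.035*np.cos(h),.130-.035*np.sin(h),.009,102.8))
print(*rel(.4755-.035*np.cos(h),.247-.035*np.sin(h),.009,102.8))
E
```

```text
time: 20.15
tool_pos: [0.5114, -0.0373, 0.0091]
ee_rot: [3.142, -0.0, 1.623]
wrist_force: [-0.7, -0.2, -0.2]
opening: 0.3
grasp_force: 0.3
time: 21.35
tool_pos: [0.5057, 0.0723, 0.0091]
ee_rot: [3.142, -0.0, 1.623]
wrist_force: [0.0, -0.1, 0.3]
opening: 0.302
grasp_force: 0.3
0.82 [0.387 0.106 0.022]
0.8 [0.5   0.11  0.025]
0.57 [0.373 0.011 0.023]
[0.023 0.005 0.   ] [-0.001 -0.002 -9.795]
[ 0.142 -0.015  0.   ] [-0.001 -0.002 -9.795]
```

```bash
python3 -m jog '[{"xyz":[-0.012,0,0],"angular":[0,0,0],"jaw":0.4},{"xyz":[-0.012,0.006,0],"angular":[0,0,-5],"jaw":0.4},{"xyz":[-0.012,0.008,0],"angular":[0,0,-9.8],"jaw":0.4},{"xyz":[-0.006,0.006,0],"angular":[0,0,-9.8],"jaw":0.4},{"xyz":[0,0.005,0],"angular":[0,0,-9.8],"jaw":0.4},{"xyz":[0.006,0.004,0],"angular":[0,0,-9.8],"jaw":0.4},{"xyz":[0.013,0.003,0],"angular":[0,0,-9.8],"jaw":0.4},{"xyz":[0.021,0.002,0],"angular":[0,0,-9.8],"jaw":0.4},{"xyz":[0.03,0.001,0],"angular":[0,0,-9.8],"jaw":0.4}]'
python3 - <<'E'
from h import *
w=look('wrist')
im=look('top')
cv2.imwrite('pics/c5.png',np.vstack([cv2.resize(w,(480,300)),cv2.resize(im[130:290,100:356],(480,300))])[:,:,::-1])
for d in manip.recognise('tin1','wrist'): print(d['conf'],tow('wrist',d['centre']))
h=np.radians(102.8);print(*rel(.4755-.035*np.cos(h),.247-.035*np.sin(h),.009,102.8))
E
```

```text
time: 22.35
tool_pos: [0.505, 0.1025, 0.0091]
ee_rot: [-3.142, -0.0, 1.793]
wrist_force: [0.0, -0.0, -0.4]
opening: 0.297
grasp_force: 0.2
0.78 [0.493 0.135 0.026]
0.72 [0.385 0.108 0.023]
0.62 [0.374 0.011 0.023]
[0.113 0.003 0.   ] [ 0.003 -0.     0.039]
```

View pics/c5.png

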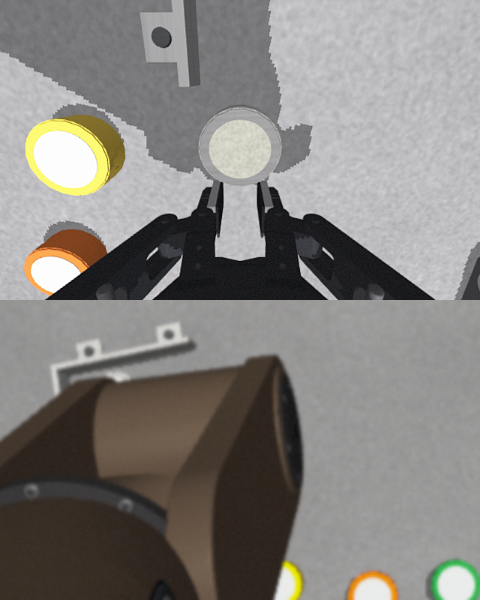

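The tin is centred in the cradle at (240,148). The near wall's end is at (200,85), so clearance is thin and I'll quantify it.

```bash
python3 - <<'E'
from h import *
k=640/480;g=400/300
for q,z in [((200,85),0.0),((192,87),0.0),((240,148),.025),((195,0),.035),((186,84),.035)]: print(q,ray('wrist',q[0]*k,q[1]*g,z))
E
```

```text
(200, 85) [0.46 0.17 0.  ]
(192, 87) [0.454 0.167 0.   ]
(240, 148) [0.497 0.138 0.025]
(195, 0) [0.457 0.212 0.035]
(186, 84) [0.458 0.171 0.035]
```

```bash
python3 -m jog '[{"xyz":[0.007,0.001,0],"angular":[0,0,0],"jaw":0.4},{"xyz":[0.014,0.003,0],"angular":[0,0,0],"jaw":0.4},{"xyz":[0.021,0.005,0],"angular":[0,0,0],"jaw":0.4},{"xyz":[0.028,0.006,0],"angular":[0,0,0],"jaw":0.4},{"xyz":[0.036,0.007,0],"angular":[0,0,0],"jaw":0.4},{"xyz":[0.044,0.007,0],"angular":[0,0,0],"jaw":0.4},{"xyz":[0.052,0.007,0],"angular":[0,0,0],"jaw":0.4},{"xyz":[0.06,0.007,0],"angular":[0,0,0],"jaw":0.4}]'
python3 - <<'E'
from h import *
w=look('wrist','w5.png')
for d in manip.recognise('tin1','wrist'): print(d['conf'],tow('wrist',d['centre']))
h=np.radians(102.8);print(*rel(.4755-.035*np.cos(h),.247-.035*np.sin(h),.009,102.8))
E
```

```text
time: 23.3
tool_pos: [0.4985, 0.1625, 0.0091]
ee_rot: [-3.142, -0.0, 1.794]
wrist_force: [0.4, 0.2, 0.6]
opening: 0.298
grasp_force: 0.3
0.9 [0.485 0.198 0.025]
0.8 [0.534 0.274 0.022]
0.66 [0.386 0.112 0.023]
0.65 [0.589 0.291 0.025]
0.6 [0.353 0.015 0.   ]
[ 0.052 -0.004  0.   ] [-0.001 -0.005  0.025]
```

View pics/w5.png

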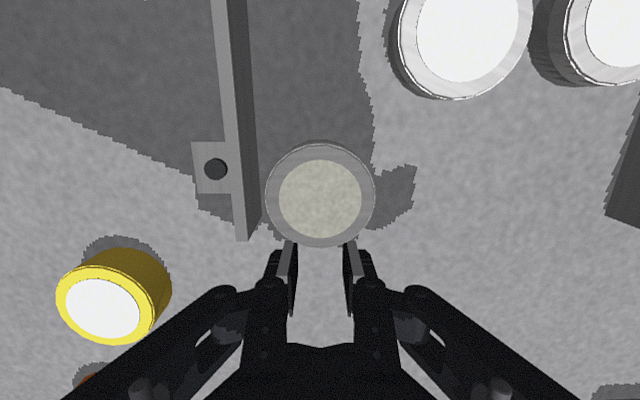

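The tin at (320,195) clears the wall on its left (edge col 262 vs 266). The other two tins are ahead on the right with room to spare, so I'll finish the push.

```bash
python3 -m jog '[{"xyz":[0.008,0,0],"angular":[0,0,0],"jaw":0.4},{"xyz":[0.016,0,0],"angular":[0,0,0],"jaw":0.4},{"xyz":[0.024,0,0],"angular":[0,0,0],"jaw":0.4},{"xyz":[0.032,0,0],"angular":[0,0,0],"jaw":0.4},{"xyz":[0.039,0,0],"angular":[0,0,0],"jaw":0.4},{"xyz":[0.045,0,0],"angular":[0,0,0],"jaw":0.4},{"xyz":[0.049,0,0],"angular":[0,0,0],"jaw":0.4},{"xyz":[0.051,0,0],"angular":[0,0,0],"jaw":0.4},{"xyz":[0.051,0,0],"angular":[0,0,0],"jaw":0.4},{"xyz":[0.035,0,0],"angular":[0,0,0],"jaw":0.4},{"xyz":[0.01,0,0],"angular":[0,0,0],"jaw":0.4},{"xyz":[0,0,-0.03],"angular":[0,0,0],"jaw":0.4}]'
python3 -m jog '[{"xyz":[-0.01,0,-0.05],"angular":[0,0,0],"jaw":0.4},{"xyz":[-0.04,0.03,-0.1],"angular":[0,0,0],"jaw":0.4},{"xyz":[-0.08,0.06,-0.12],"angular":[0,0,0],"jaw":0.4},{"xyz":[-0.12,0.06,-0.12],"angular":[0,0,0],"jaw":0.4},{"xyz":[-0.16,0.06,-0.12],"angular":[0,0,0],"jaw":0.4},{"xyz":[-0.2,0.06,-0.12],"angular":[0,0,0],"jaw":0.4},{"xyz":[-0.24,0.06,-0.12],"angular":[0,0,0],"jaw":0.4},{"xyz":[-0.28,0.06,-0.12],"angular":[0,0,0],"jaw":0.4},{"xyz":[-0.32,0.06,-0.12],"angular":[0,0,0],"jaw":0.4},{"xyz":[-0.36,0.06,-0.12],"angular":[0,0,0],"jaw":0.4},{"xyz":[-0.36,0.06,-0.12],"angular":[0,0,0],"jaw":0.4},{"xyz":[-0.36,0.06,-0.12],"angular":[0,0,0],"jaw":0.4}]'
python3 - <<'E'
from h import *
im=look('top')
for n in ['tin1','jar','carton','labeller']:
    for d in manip.recognise(n,'top'):print(n,d['conf'],tow('top',d['centre']))
cv2.imwrite('pics/t9.png',cv2.resize(im[70:310,90:500],None,fx=1.9,fy=1.9)[:,:,::-1])
E
```

```text
time: 24.6
tool_pos: [0.497, 0.1597, 0.0369]
ee_rot: [-3.136, 0.0, 1.793]
wrist_force: [0.3, 0.1, 0.5]
opening: 0.3
grasp_force: 0.0
time: 25.8
tool_pos: [0.6364, -0.1772, 0.1587]
ee_rot: [-3.141, -0.0, 1.792]
wrist_force: [0.0, 0.1, -0.6]
opening: 0.3
grasp_force: 0.0
tin1 0.89 [0.478 0.242 0.025]
tin1 0.64 [0.387 0.111 0.021]
tin1 0.6 [0.532 0.282 0.026]
tin1 0.58 [0.6   0.306 0.024]
tin1 0.45 [0.528 0.325 0.018]
labeller 0.84 [0.78  0.013 0.043]
```

View pics/t9.png

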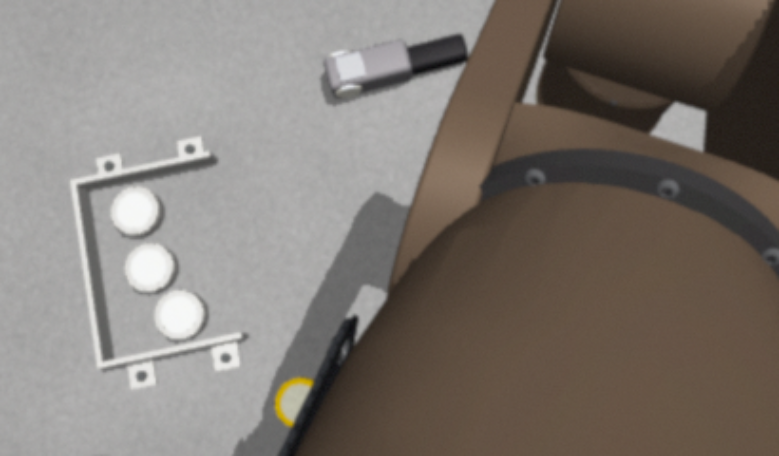

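All three tins lie flat at (135,211), (149,268) and (180,315), wholly inside the bay. The labeller and the yellow look-alike are where they were.

```bash
python3 -c "
from bench import manip
print(manip.close_job())"
```

```text
the job is handed in; nothing more can be done
None
```

I pushed all three steel tins into the bay, where they lie flat and wholly inside. I handed the job in at about 26 s; the jar and carton were never touched, though the arm hid both in the last picture.

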